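Centre the wobbly shrimp cave on its slate plinth

ROBOT

A 7-joint arm with a two-finger parallel gripper is mounted at the origin on the work surface. World frame = base frame: x ahead of the robot, y to its left, z up, the work surface at z = 0. Lengths are in m, angles in degrees, forces in N, time in s.
With the tool pointing down it reaches from about 0.425 to 0.875 m from the base axis. Payload 4.7 kg.
Tool frame: the origin (TCP) lies midway between the tips of the shut fingers; the grasp point (between the pads) lies 19 mm behind it; z points along the fingers, y is the direction in which the jaws open and shut (so a half turn about z gives the same grasp; the last joint's range is limited). The gripper opens to 87 mm and grips with 3 to 60 N. Pads are 19 mm wide; open, the fingers measure 117 mm over their backs; the gripper's body (75 mm by 190 mm) begins 51 mm behind the grasp point.
Start: joints at [73.459, 18.392, -4.016, 83.108, 1.295, 78.541, -3.26], TCP at [0.194, -0.62, 0.223] pointing down, gripper open.
Joint ranges: [-163.93, 163.93], [-17.29, 119.83], [-79.2, 71.16], [3.27, 140.29], [-89.18, 269.18], [5.43, 117.66], [-154.24, 154.24]. Speed limits (degrees/s): [147.25, 147.25, 180, 180, 180, 180, 180].

INTERFACE

Orientations are given as [roll, pitch, yaw] about the fixed x, y, z axes, in that order (R = Rz(yaw) Ry(pitch) Rx(roll)).
In Python, from cell import env gives the robot as it stands. The module is installed in compiled form; this text tells all that it offers.
- The arm moves only by the tool servo_tool, never from a script. Its argument "plan" is a list of rows, each a list of 3 entries, a list of its own where there are three numbers: the opening, from 0 (shut) to 1 (fully open), then the shift along the tool's x, y, z in cm, then the turn, a rotation vector about the tool's x, y, z in degrees. A call has 1 to 20 rows; each row shifts and turns the pose as measured when the row begins, along the tool's axes as they then stand; what a row does not reach is not made up. A row lasts 1/12 s, in which the tool goes at most 41.7 mm and 7.16 degrees, less where a joint would pass 70% of its speed; a pose out of reach is approached as far as the arm can. A call is refused whole if a number of a shift passes 4.17 or a number of a turn 7.16, either way. A call with a gripper value outside its range is refused whole. The fingers move at their own pace and stop on an object; "force" is the grip in N (left out, the last holds). Time passes only in rows, so rows that do not move let the fingers close. It gives the time, the measured TCP pose, the force and the opening at its end, in the units of the state.
- env.get_obs(): the state, without advancing time (a new reading comes with each control period).
- env.read_camera(name): name is "scene" or "top" or "wrist"; returns a dict with "image" (480x640x3 uint8, blue, green, red), "fx", "fy", "cx", "cy" (pixels), "k1" (the pictures are not rectified: a ray, as slopes to the right and down, at radius r is drawn at 1 + k1 r^2 times it, then the intrinsics apply), "rvec" (rotation vector, rad) and "tvec" (3), from world to camera coordinates, as OpenCV has them; the wrist camera has in their place "T_tool_cam" (4x4, takes a point from camera to tool coordinates, whose origin is the TCP and whose axes are the flange's). Camera axes: x right, y down, z forward; pixel columns grow to the right and rows downward; lengths in m; the calibration is good to about 2 mm. A picture is of the moment at which its call begins: read the wrist's pose just before it. There is no depth.
- env.sign_off(): hands the job in, once; it reports no verdict.
The state is a dict: "time_s": time; "qpos": joint angles; "joint_velocities": joint speeds; "effort": joint torques, N m; "tool_pos": TCP position; "tool_rot": TCP orientation; "force": force on the tool from outside, world axes, zero at the start; "wrist_torque": the same for the moment, N m; "grip_width": finger opening in m.
Only numpy, scipy, OpenCV 4.12 (cv2) and the standard library are available. Lean on these libraries where they do the work, as an engineer would, in place of code of your own. Each camera call takes 0.05 s, during which the arm holds its last target. There are 200 camera calls.

TASK

The grey ceramic shrimp cave stands off to one side of its round slate plinth and could easily be knocked off. With light taps or pushes of the fingertips against its outside, slide it to the middle of the plinth, within 6 mm, so that it stands there upright and still. Do not take the cave between the fingers, lift it or topple it, leave the plinth where it stands, and leave the flake tub, feeding dish, algae magnet and tweezer alone.

Things in the scene. Friction and masses are not known exactly. Their poses are not given: they have to be found in the camera images.
- cave: Grey ceramic beehive, about 0.14 kg, round about its z (up) axis, dark holes in its side with lips up to 1.5 mm proud (looks only). 68 mm high, foot 41 mm across, narrowing to a 20 mm top. Origin: centre of its underside. Its foot is slightly rounded: flat only over the middle 10 mm, the rim 1.3 mm higher, so it rocks: it may lean about 5 degrees when pushed and drops back upright when let go.
- cave_belly (a point): The cave's axis at its widest level: 58 mm in diameter, 30 mm above its underside (56 mm above the board). Pushed slowly there or lower, the cave slides on the plinth (friction coefficient about 0.6; weight and friction vary); struck, or pushed near its top, it topples.
- plinth_top (a point): Centre of the plinth's flat round top, 84 mm in diameter, 26 mm above the board. At the start the cave's axis is 18 to 25 mm from here, in any direction, so that its side overhangs the edge a little.
- plinth: The plinth: a loose, dark, two-step round slate base of 0.45 kg on rubber bumpers. Upper step 84 mm in diameter, its top 26 mm above the board; lower step 96 mm in diameter, its top 14 mm above the board. Origin: centre of its underside, at the level of the board.
- tub: Bystander: a closed green plastic flake tub, 67 mm in diameter, 80 mm high. Origin: centre of its underside.
- dish: Bystander: a small clear glass feeding dish, 72 mm across the rim, 20 mm high. Origin: centre of its underside.
- magnet: Bystander: a white algae magnet with a dark felt underside and a grip rib on top, 72 mm long (along its x) by 44 mm by 35 mm high. Origin: centre of its underside.
- tweezer: Bystander: a long stainless steel planting tweezer lying flat, 274 mm long (along its x), about 20 mm wide and 10 mm high. Origin: about the middle of its length, on the board. It lies crosswise beyond the plinth as seen from the robot.
Things that resemble listed ones, but are neither listed nor needed, are in the scene too. Of the things that look like the cave, the smallest one is meant.

How it is judged:
By the outcome, as a careful person would: the job done as asked, in the order asked, and still so for the second after the job is handed in, with the robot touching nothing.
It also fails if it takes over 51 s, if anything falls off the work surface, if the arm or the gripper's body presses on something with over 40 N, if the wrist force passes 120 N, or if a joint passes its speed limit or range.

## Working session

There is one attempt and no reset: what is moved stays moved. The work goes in short steps, Python scripts to look and compute and a tool call to move; the robot and the scene stay as the last step left them, time stands still between calls to the robot, and variables do not carry over. Pictures are saved under pics/ and viewed, about 8 in all and at most 12, crops included, and the job is handed in when it is done.

Besides the shell and the picture viewer there is one more tool, called after "Emit:" by a JSON object that holds its "method" and its "body". servo_tool: Moves the arm, as the interface text tells. Its arguments: {"type":"object","properties":{"plan":{"type":"array"},"force":{"type":"number"}},"required":["plan"]}

```bash
mkdir -p pics; cat > h.py <<'E'
import numpy as np, cv2
from cell import env
def cam(name):
    o=env.get_obs(); c=env.read_camera(name)
    if name=="wrist":
        r=np.radians(o["tool_rot"]); from scipy.spatial.transform import Rotation as R
        T=np.eye(4); T[:3,:3]=R.from_euler("xyz",r).as_matrix(); T[:3,3]=o["tool_pos"]
        W=T@np.array(c["T_tool_cam"]); c["R"]=W[:3,:3].T; c["C"]=W[:3,3]
    else:
        Rm=cv2.Rodrigues(np.array(c["rvec"],float))[0]; c["R"]=Rm; c["C"]=-Rm.T@np.array(c["tvec"],float).ravel()
    return c
def ray(c,u,v):
    x=(u-c["cx"])/c["fx"]; y=(v-c["cy"])/c["fy"]; a,b=x,y
    for _ in range(20):
        s=1+c["k1"]*(a*a+b*b); a,b=x/s,y/s
    return c["R"].T@np.array([a,b,1.])
def onz(c,u,v,z):
    d=ray(c,u,v); return c["C"]+d*(z-c["C"][2])/d[2]
def proj(c,p):
    q=c["R"]@(np.array(p)-c["C"]); a,b=q[:2]/q[2]; s=1+c["k1"]*(a*a+b*b)
    return np.array([c["fx"]*a*s+c["cx"],c["fy"]*b*s+c["cy"]])
E
python3 - <<'E'
from h import *
print({k:v for k,v in env.get_obs().items()})
for n in("scene","top"):
    c=cam(n); cv2.imwrite(f"pics/{n}0.png",c["image"]); print(n,c["C"],c["fx"],c["k1"])
E
```

```text
{'time_s': 0.0, 'qpos': array([73.45947901, 18.44059919, -4.01465872, 83.17583863,  1.2961656 ,
       78.53783267, -3.2614422 ]), 'joint_velocities': array([-0.04828808, -0.05062123, -0.06926124, -0.06826841, -0.03511644,
       -0.00824446, -0.05247554]), 'effort': array([-2.76991696e-04, -4.91295326e+01, -4.04038550e-01, -3.12532139e+01,
       -6.40063081e-02,  4.35277924e-02,  1.67556700e-04]), 'tool_pos': array([ 0.19359161, -0.61993235,  0.22143571]), 'tool_rot': array([-1.79891031e+02,  7.04138344e-03,  1.73482605e+01]), 'force': array([-1.15253944, -0.15749984,  0.71119893]), 'wrist_torque': array([ 0.03483945,  0.01628924, -0.00539881]), 'grip_width': 0.08676066634131552}
scene [0.94556317 0.45732607 0.97425286] 575.9457128236097 -0.05857153294902446
top [0.46461639 0.01412199 1.27400488] 615.595742259924 -0.11249961863576848
```

View pics/scene0.png

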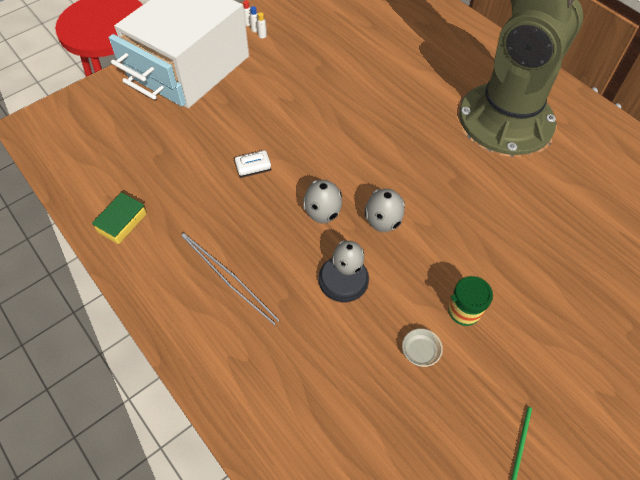

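View pics/top0.png

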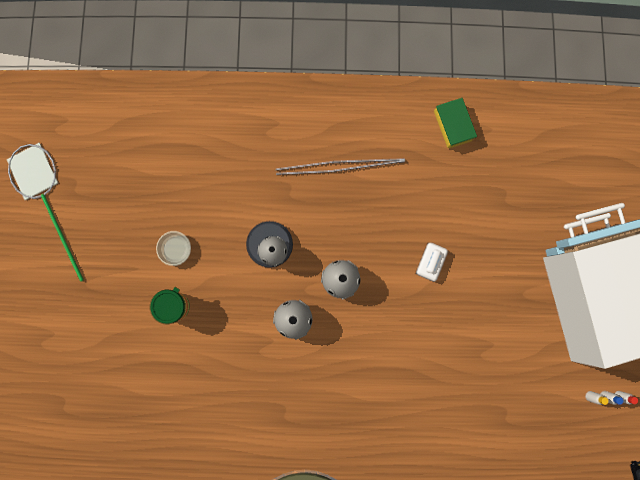

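The scene view shows the plinth at (344,280) with a small beehive on it at (348,257). Two larger beehives stand on the board at (323,200) and (385,209). In the top view the candidates are (271,250), on the plinth and the smallest, (341,279) and (293,320). The one on the plinth fits; I'll confirm it in an enlarged crop with measurements.

```bash
cat > m.py <<'E'
from h import *
def blobs(c,box,name=None):
    u0,v0,u1,v1=box; im=c["image"][v0:v1,u0:u1]
    hsv=cv2.cvtColor(im,cv2.COLOR_BGR2HSV); S,V=hsv[...,1].astype(int),hsv[...,2].astype(int)
    b,g,r=[im[...,i].astype(int) for i in range(3)]
    nb=(r-b<25)                       # not wood
    grey=(nb&(V>85)).astype(np.uint8); dark=(nb).astype(np.uint8)
    return im,grey,dark
def biggest(m):
    cs,_=cv2.findContours(m,cv2.RETR_EXTERNAL,cv2.CHAIN_APPROX_NONE); return max(cs,key=cv2.contourArea)
E
python3 - <<'E'
from m import *
for n,box in(("top",(235,205,375,345)),("scene",(290,165,420,315))):
    c=cam(n); im,g,d=blobs(c,box)
    vis=cv2.resize(im,None,fx=4,fy=4,interpolation=cv2.INTER_CUBIC)
    for m,col in((g,(0,255,0)),(d,(0,0,255))):
        cs,_=cv2.findContours(m,cv2.RETR_EXTERNAL,cv2.CHAIN_APPROX_NONE)
        for k in cs:
            if cv2.contourArea(k)<100: continue
            (u,v),r=cv2.minEnclosingCircle(k); cv2.circle(vis,(int(4*u+2),int(4*v+2)),int(4*r),col,1)
            uu,vv=u+box[0],v+box[1]
            print(n,col,round(uu,1),round(vv,1),round(r,1),cv2.contourArea(k),[onz(c,uu,vv,z)[:2].round(4) for z in(.014,.026,.056)])
    cv2.imwrite(f"pics/{n}1.png",vis)
# bystanders, approx on board from top
c=cam("top")
for nm,u,v,z in(("tub",168,307,.08),("dish",174,248,.02),("magnet",432,262,.02),("tw1",277,172,0),("tw2",406,160,0),("big1",341,279,.05),("big2",293,320,.05)):
    print(nm,onz(c,u,v,z)[:2].round(3))
E
```

```text
top (0, 255, 0) 292.0 317.8 19.5 868.5 [array([0.4237, 0.033 ]), array([0.424 , 0.0328]), array([0.425 , 0.0324])]
top (0, 255, 0) 339.9 277.9 19.2 878.0 [array([ 0.5068, -0.063 ]), array([ 0.5064, -0.0623]), array([ 0.5054, -0.0604])]
top (0, 255, 0) 271.0 249.0 15.0 495.5 [array([0.5629, 0.0795]), array([0.5619, 0.0789]), array([0.5596, 0.0774])]
top (0, 0, 255) 292.8 318.8 20.1 1098.5 [array([0.4216, 0.0312]), array([0.422 , 0.0311]), array([0.423 , 0.0307])]
top (0, 0, 255) 340.6 278.9 19.7 1084.0 [array([ 0.5049, -0.0645]), array([ 0.5045, -0.0637]), array([ 0.5035, -0.0618])]
top (0, 0, 255) 269.1 243.9 23.2 1595.5 [array([0.5734, 0.0836]), array([0.5723, 0.083 ]), array([0.5697, 0.0813])]
scene (0, 255, 0) 348.0 257.1 17.6 768.5 [array([0.5389, 0.0578]), array([0.544 , 0.0628]), array([0.5567, 0.0753])]
scene (0, 255, 0) 383.6 209.5 21.2 1181.0 [array([0.4086, 0.018 ]), array([0.4153, 0.0235]), array([0.4321, 0.0372])]
scene (0, 255, 0) 320.5 200.9 21.6 1169.5 [array([ 0.4951, -0.0798]), array([ 0.5007, -0.0731]), array([ 0.5148, -0.0563])]
scene (0, 0, 255) 344.6 270.8 30.5 2159.0 [array([0.5637, 0.0768]), array([0.5685, 0.0815]), array([0.5804, 0.0934])]
scene (0, 0, 255) 383.6 209.5 21.3 1245.5 [array([0.4086, 0.018 ]), array([0.4153, 0.0235]), array([0.4321, 0.0373])]
scene (0, 0, 255) 320.7 200.8 21.6 1220.0 [array([ 0.4948, -0.0796]), array([ 0.5004, -0.0729]), array([ 0.5145, -0.0562])]
tub [0.44  0.273]
dish [0.56  0.278]
magnet [ 0.543 -0.251]
tw1 [0.727 0.072]
tw2 [ 0.76 -0.2 ]
big1 [ 0.503 -0.063]
big2 [0.42 0.03]
```

View pics/top1.png

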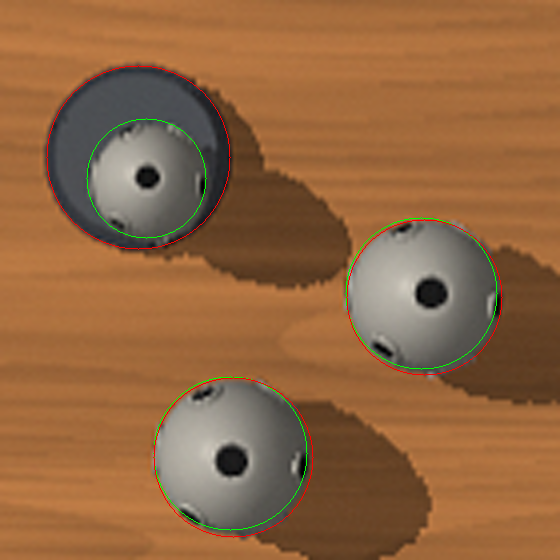

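The crop confirms that the smallest beehive is the one on the plinth, off towards the robot and slightly to the right. Next I check the wrist camera mount and plan a look from above.

```bash
python3 - <<'E'
from h import *
c=cam("wrist"); print(np.array(c["T_tool_cam"]).round(3),c["fx"],c["k1"])
o=env.get_obs(); Tr=c["R"]
from scipy.spatial.transform import Rotation as R
M=R.from_euler("xyz",o["tool_rot"],degrees=True).as_matrix()
for p in [(.42,-.35,.26),(.47,.04,.26)]: print((M.T@(np.array(p)-o["tool_pos"])*100).round(1))
E
```

```text
[[-0.    -0.964 -0.267  0.072]
 [ 1.    -0.    -0.     0.001]
 [-0.    -0.267  0.964 -0.162]
 [ 0.     0.     0.     1.   ]] 375.5921696815032 -0.021374000076840087
[ 29.7 -19.1  -3.8]
[ 46.1 -54.8  -3.7]
```

Emit:
{"method": "servo_tool", "body": {"plan": [[0,[2.9,-1.9,-0.4],[0,0,0]],[0,[2.9,-1.9,-0.4],[0,0,0]],[0,[2.9,-1.9,-0.4],[0,0,0]],[0,[2.9,-1.9,-0.4],[0,0,0]],[0,[2.9,-1.9,-0.4],[0,0,0]],[0,[2.9,-1.9,-0.4],[0,0,0]],[0,[2.9,-1.9,-0.4],[0,0,0]],[0,[2.9,-1.9,-0.4],[0,0,0]],[0,[2.9,-1.9,-0.4],[0,0,0]],[0,[2.9,-1.9,-0.4],[0,0,0]]], "force": 10}}

```text
time_s: 1.13
tool_pos: [0.4141, -0.3501, 0.2597]
tool_rot: [-180.0, 0.4, 16.1]
force: [1.1, -1.1, -0.3]
grip_width: 0.0282
```

Emit:
{"method": "servo_tool", "body": {"plan": [[0,[1.85,-3.3,0],[0,0,0]],[0,[1.85,-3.3,0],[0,0,0]],[0,[1.85,-3.3,0],[0,0,0]],[0,[1.85,-3.3,0],[0,0,0]],[0,[1.85,-3.3,0],[0,0,0]],[0,[1.85,-3.3,0],[0,0,0]],[0,[1.85,-3.3,0],[0,0,0]],[0,[1.85,-3.3,0],[0,0,0]],[0,[1.85,-3.3,0],[0,0,0]],[0,[1.85,-3.3,0],[0,0,0]],[0,[1.85,-3.3,0],[0,0,0]],[0,[0,0,0],[0,0,0]],[0,[0,0,0],[0,0,0]],[0,[0,0,0],[0,0,0]]]}}

```text
time_s: 2.3
tool_pos: [0.5127, 0.0871, 0.2615]
tool_rot: [179.8, -0.2, 17.1]
force: [0.5, -0.3, -0.4]
grip_width: 0.0005
```

```bash
python3 - <<'E'
from h import *
c=cam("wrist"); cv2.imwrite("pics/w0.png",c["image"]); o=env.get_obs(); print(o["tool_pos"],o["tool_rot"],o["grip_width"],o["time_s"])
print("expected plinth",proj(c,(.573,.0836,.026)),"cave top",proj(c,(.559,.077,.094)),"C",c["C"])
E
```

```text
[0.51277846 0.08612619 0.26143228] [179.74530891  -0.18788059  17.05140449] 0.0003185300222444831 2.35
expected plinth [342.07379419 155.08547026] cave top [348.46693349 176.23547738] C [0.58144685 0.10821394 0.42353478]
```

View pics/w0.png

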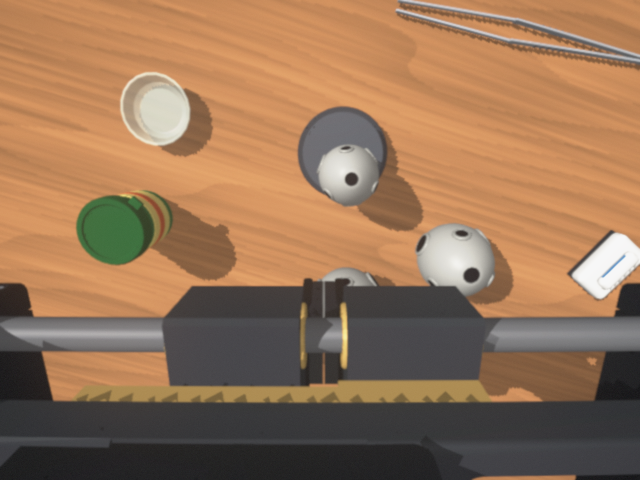

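The wrist view shows the plinth at (342,150), the cave on it at (348,176) with its top hole at (351,179), a big beehive at (456,260), and the other one hidden behind the fingers. Now I fit circles.

```bash
cat > fit.py <<'E'
from m import *
from scipy.optimize import least_squares
def circ(P,r0=None):
    f=lambda q:np.hypot(P[:,0]-q[0],P[:,1]-q[1])-(q[2])
    s=least_squares(f,[*P.mean(0),.04],loss="soft_l1",f_scale=.001).x
    return s
def cave_plinth(c,box,png=None):
    im,_,d=blobs(c,box); hsv=cv2.cvtColor(im,cv2.COLOR_BGR2HSV)
    d=cv2.morphologyEx(d,cv2.MORPH_OPEN,np.ones((3,3),np.uint8))
    V=cv2.GaussianBlur(hsv[...,2],(3,3),0); w=np.zeros_like(d); k=biggest(d); cv2.drawContours(w,[k],-1,1,-1)
    t,_=cv2.threshold(V[w>0].reshape(-1,1),0,255,cv2.THRESH_OTSU)
    g=((V>t)&(w>0)).astype(np.uint8); g=cv2.morphologyEx(g,cv2.MORPH_OPEN,np.ones((5,5),np.uint8)); kg=cv2.convexHull(biggest(g))
    gm=np.zeros_like(d); cv2.drawContours(gm,[kg],-1,1,-1); far=cv2.dilate(gm,np.ones((7,7),np.uint8))
    pp=[p for p in k[:,0] if not far[p[1],p[0]]]
    lift=lambda q,z:np.array([onz(c,u+box[0],v+box[1],z)[:2] for u,v in q])
    pl=circ(lift(pp,.014)); kc=kg[:,0]; cv_=circ(lift(kc,.056))
    if png:
        vis=cv2.resize(im,None,fx=4,fy=4); cv2.polylines(vis,[kg*4+2],True,(0,255,0),1)
        for p in pp: cv2.circle(vis,(int(p[0]*4+2),int(p[1]*4+2)),1,(0,0,255),-1)
        cv2.imwrite(png,vis)
    return pl,cv_,t
if __name__=="__main__":
    for n,box in(("wrist",(280,85,410,215)),("top",(235,205,310,275)),("scene",(300,228,385,310))):
        c=cam(n); pl,ca,t=cave_plinth(c,box,f"pics/f_{n}.png"); d=pl[:2]-ca[:2]
        print(n,"plinth",pl.round(4),"cave",ca.round(4),"thr",t,"d",d.round(4),np.hypot(*d).round(4),np.degrees(np.arctan2(d[1],d[0])).round(1))
    c=cam("wrist"); print("hole",onz(c,351,179.5,.094)); c=cam("top"); print("hole top",onz(c,271.8,249.2,.094))
E
python3 fit.py; cd pics; python3 -c "
import cv2,numpy as np
a=[cv2.resize(cv2.imread(f'f_{n}.png'),(390,390)) for n in('wrist','top')]
cv2.imwrite('f.png',np.hstack(a))"
```

```text
wrist plinth [0.5729 0.0822 0.0474] cave [0.5587 0.0808 0.0235] thr 156.0 d [0.0142 0.0015] 0.0143 6.0
top plinth [0.5653 0.045  0.053 ] cave [0.5408 0.0385 0.0183] thr 72.0 d [0.0245 0.0065] 0.0254 14.8
scene plinth [0.5757 0.0863 0.0476] cave [0.5569 0.0793 0.029 ] thr 131.0 d [0.0188 0.007 ] 0.02 20.4
hole [0.5571298  0.07061697 0.094     ]
hole top [0.55626796 0.07383962 0.094     ]
```

View pics/f.png

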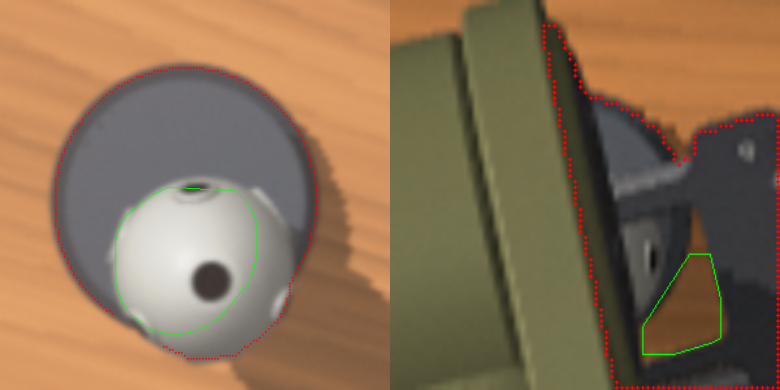

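```bash
python3 - <<'E'
s=open('fit.py').read()
s=s.replace("    g=((V>t)&(w>0))","    bl=cv2.GaussianBlur(im,(3,3),0).astype(int); t=-4; g=((bl[...,2]-bl[...,0]>-4)&(w>0)&(V>60))")
s=s.replace('("top",(235,205,310,275)),','')
open('fit.py','w').write(s)
E
python3 fit.py; cd pics; python3 -c "
import cv2,numpy as np
a=[cv2.resize(cv2.imread(f'f_{n}.png'),(390,390)) for n in('wrist','scene')]
cv2.imwrite('f2.png',np.hstack(a))"
cd ..; python3 -c "
from h import *
c=cam('wrist');print(onz(c,347.6,174.3,.056))"
```

```text
[0.55815248 0.07183175 0.056     ]fit.py:5: RuntimeWarning: Mean of empty slice.
  s=least_squares(f,[*P.mean(0),.04],loss="soft_l1",f_scale=.001).x
  ret = ret.dtype.type(ret / rcount)
Traceback (most recent call last):
  File "fit.py", line 24, in <module>
    c=cam(n); pl,ca,t=cave_plinth(c,box,f"pics/f_{n}.png"); d=pl[:2]-ca[:2]
                      ~~~~~~~~~~~^^^^^^^^^^^^^^^^^^^^^^^^^
  File "fit.py", line 16, in cave_plinth
    pl=circ(lift(pp,.014)); kc=kg[:,0]; cv_=circ(lift(kc,.056))
  File "fit.py", line 5, in circ
    s=least_squares(f,[*P.mean(0),.04],loss="soft_l1",f_scale=.001).x
                      ^^^^^^^^^^^^^^^^
TypeError: Value after * must be an iterable, not numpy.float64
```

View pics/f2.png

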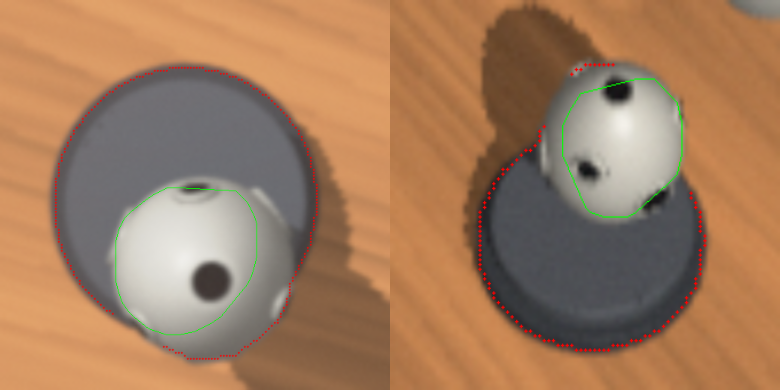

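Wrist view by eye: cave silhouette centre (347.6,174.3), which puts the cave at (0.558, 0.072). The hole gives about (0.557, 0.072) and the plinth is at (0.573, 0.083). That makes the offset about 19 mm with a push direction near 34°, consistent with the stated 18–25 mm. Pre-position on the robot side.

Emit:
{"method": "servo_tool", "body": {"plan": [[0,[-0.5,2.0,1.0],[0,0,-5.7]],[0,[-0.7,2.0,2.0],[0,0,-5.7]],[0,[0,0,3.0],[0,0,-5.7]],[0,[0,0,3.0],[0,0,0]],[0,[0,0,3.0],[0,0,0]],[0,[0,0,0],[0,0,0]],[0,[0,0,0],[0,0,0]]]}}

```text
time_s: 3.28
tool_pos: [0.5187, 0.0378, 0.1405]
tool_rot: [179.4, -0.4, 34.6]
force: [1.2, 1.4, 0.8]
grip_width: 0.0004
```

Emit:
{"method": "servo_tool", "body": {"plan": [[0,[-0.1,-0.6,2.5],[0,0,0]],[0,[0,0,3.0],[0,0,0]],[0,[0,0,2.5],[0,0,0]],[0,[0,0,1.2],[0,0,0]],[0,[0,0,0.4],[0,0,0]],[0,[0,0,0],[0,0,0]],[0,[0,0,0],[0,0,0]]]}}

```text
time_s: 3.87
tool_pos: [0.5258, 0.0413, 0.054]
tool_rot: [178.7, -1.2, 34.3]
force: [-0.6, -0.0, 0.5]
grip_width: -0.0003
```

```bash
python3 - <<'E'
from h import *
c=cam("wrist"); o=env.get_obs(); print(o["tool_pos"],o["tool_rot"],o["force"],o["time_s"])
cv2.imwrite("pics/w1.png",c["image"]); print(proj(c,(.557,.0725,.056)),proj(c,(.5735,.083,.026)))
E
```

```text
[0.52624753 0.04130912 0.05438753] [178.70005336  -1.25151913  34.34730667] [ 0.01108677  0.24141488 -0.2484816 ] 3.9167
[303.22389237 207.44059276] [305.77280271 159.01017818]
```

View pics/w1.png

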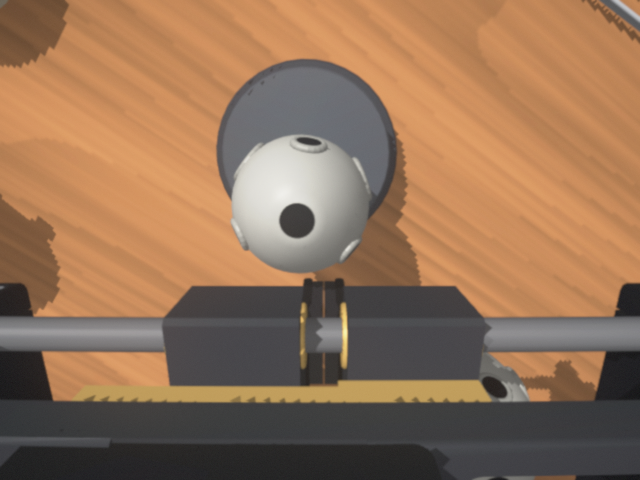

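The near view shows the cave centre at about (300,203) and the plinth at about (307,148), both close to prediction. The fingertips (column 323) stand just behind the cave. I refine both by fit, in the tool frame.

```bash
python3 - <<'E'
s=open('fit.py').read()
a=s.index("    bl=cv2"); b=s.index("; g=cv2.morph")
s=s[:a]+"    t=int(env_t); g=((V>t)&(w>0)).astype(np.uint8)"+s[b:]
s=s.replace("def circ","env_t=128\ndef circ")
a=s.index('if __name__')
s=s[:a]+'''def report(box,png=None):
    c=cam("wrist"); o=env.get_obs(); pl,ca,t=cave_plinth(c,box,png); d=pl[:2]-ca[:2]
    y=np.radians(o["tool_rot"][2]); tx=np.array([np.cos(y),np.sin(y)]); ty=np.array([np.sin(y),-np.cos(y)]); p=o["tool_pos"]
    print("t",o["time_s"],"tcp",p.round(4),o["tool_rot"].round(1),"F",o["force"].round(1))
    print("plinth",pl.round(4),"cave",ca.round(4),"d",d.round(4),np.hypot(*d).round(4))
    r=ca[:2]-p[:2]; print("cave in tool mm",(1e3*r@tx).round(1),(1e3*r@ty).round(1)," d in tool mm",(1e3*d@tx).round(1),(1e3*d@ty).round(1))
if __name__=="__main__":
    import sys; report(tuple(map(int,sys.argv[1:5])),sys.argv[5])
'''
open('fit.py','w').write(s)
E
python3 fit.py 190 40 430 280 pics/f3.png; python3 -c "
import cv2;i=cv2.imread('pics/f3.png');cv2.imwrite('pics/f3s.png',cv2.resize(i,(480,480)))"
```

```text
t 3.9667 tcp [0.5262 0.0413 0.0543] [178.7  -1.3  34.3] F [-0.  -0.2  0.8]
plinth [0.5716 0.0819 0.0491] cave [0.5574 0.0781 0.0276] d [0.0142 0.0038] 0.0147
cave in tool mm 46.5 -12.8  d in tool mm 13.8 4.9
```

View pics/f3s.png

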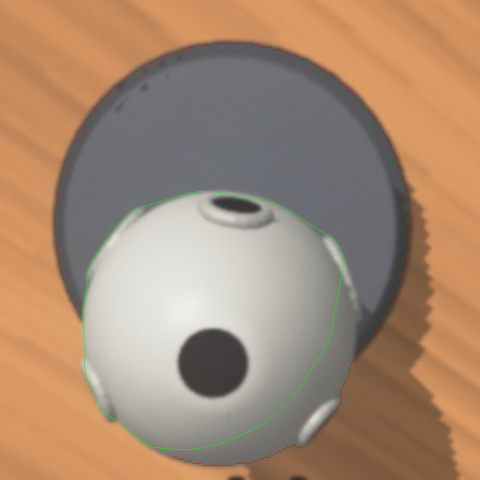

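```bash
python3 - <<'E'
s=open('fit.py').read()
s=s.replace("    pl=circ(lift(pp,.014)); kc=kg[:,0]; cv_=circ(lift(kc,.056))",
"""    K=lift(k[:,0],.014); pl=circ(K); 
    for tol in(.004,.002,.0015):
        e=np.hypot(*(K-pl[:2]).T)-pl[2]; pl=circ(K[abs(e)<tol],.048)
    e=np.hypot(*(K-pl[:2]).T)-.048; C=lift(np.vstack([kg[:,0],np.repeat(k[e>.002][:,0],1,0)]),.056)
    cv_=circ(C,.029); e=np.hypot(*(C-cv_[:2]).T)-.029; C=C[abs(e)<.0025]; cv_=circ(C,.029); q=circ(C); print('n',len(C),'free r',q.round(4))""")
s=s.replace("-(q[2])","-(r0 or q[2])").replace("[*P.mean(0),.04]","[*P.mean(0),r0 or .04]")
open('fit.py','w').write(s)
E
python3 fit.py 190 40 430 280 pics/f4.png; python3 -c "
from h import *
c=cam('wrist');print(onz(c,300,204.2,.056))"
```

```text
n 183 free r [0.557  0.0743 0.0304]
t 4.0167 tcp [0.5259 0.0412 0.0541] [178.7  -1.2  34.3] F [0.9 0.1 0.8]
plinth [0.5732 0.0831 0.048 ] cave [0.5557 0.0737 0.029 ] d [0.0175 0.0094] 0.0199
cave in tool mm 42.9 -10.0  d in tool mm 19.8 2.1
[0.55749776 0.07436102 0.056     ]
```

Emit:
{"method": "servo_tool", "body": {"plan": [[0,[-0.3,-0.7,0],[1.3,-1.2,0]],[0,[-0.1,-0.7,0.3],[0,0,5]],[0,[0,0,0.6],[0,0,0]],[0,[0,0,0],[0,0,0]],[0,[0,0,0],[0,0,0]]]}}

```text
time_s: 4.48
tool_pos: [0.5166, 0.05, 0.0474]
tool_rot: [179.8, -0.2, 29.3]
force: [0.5, 0.7, 0.9]
grip_width: 0.0007
```

```bash
python3 fit.py 190 40 460 280 pics/f5.png
```

```text
n 193 free r [0.5568 0.0737 0.0303]
t 4.5333 tcp [0.5165 0.0498 0.0474] [179.8  -0.2  29.3] F [-0.9 -0.3  0.1]
plinth [0.5733 0.0831 0.048 ] cave [0.5555 0.0731 0.029 ] d [0.0178 0.01  ] 0.0204
cave in tool mm 45.4 -1.2  d in tool mm 20.4 0.0
```

Emit:
{"method": "servo_tool", "body": {"plan": [[0,[0.2,-0.1,0.3],[0,0,0]],[0,[0.2,0,0],[0,0,0]],[0,[0.2,0,0],[0,0,0]],[0,[0.15,0,0],[0,0,0]],[0,[0.15,0,0],[0,0,0]],[0,[0.15,0,0],[0,0,0]],[0,[0.15,0,0],[0,0,0]],[0,[0.15,0,0],[0,0,0]]]}}

```text
time_s: 5.2
tool_pos: [0.5284, 0.0565, 0.0442]
tool_rot: [179.8, -0.0, 29.4]
force: [-1.9, -1.3, 1.4]
grip_width: 0.0006
```

```bash
python3 fit.py 190 40 460 290 pics/f6.png
```

```text
n 145 free r [0.5545 0.0727 0.0286]
t 5.25 tcp [0.5287 0.0568 0.0442] [ 1.798e+02 -1.000e-01  2.940e+01] F [-0.7  0.1  1.4]
plinth [0.5735 0.0831 0.048 ] cave [0.5551 0.0731 0.029 ] d [0.0184 0.01  ] 0.0209
cave in tool mm 31.0 -1.2  d in tool mm 20.9 0.3
```

```bash
python3 -c "
from h import *
c=cam('wrist');i=c['image'][40:400,150:470];cv2.imwrite('pics/w2.png',cv2.resize(i,None,fx=1.6,fy=1.6))
o=env.get_obs();print(o['tool_pos'],proj(c,o['tool_pos']),o['force'])"
```

```text
[0.52887778 0.05686479 0.04424341] [322.00707285 298.6707757 ] [-1.46983206 -0.12979577  1.07294076]
```

View pics/w2.png

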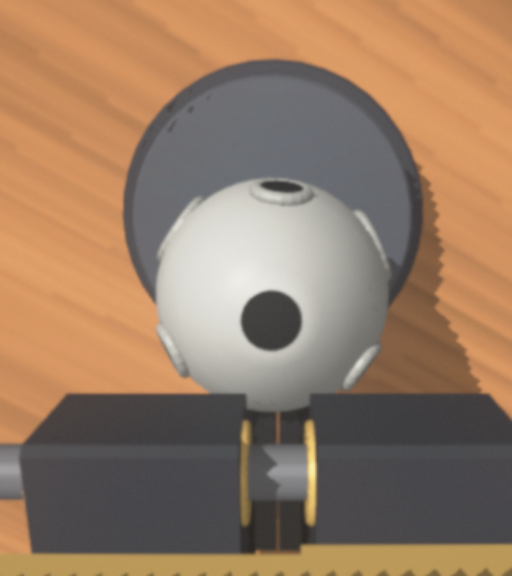

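The cave's outline is centred at about (319.7,224) in full-frame pixels and lined up with the fingers and the plinth axis (column 320). The fingers are about to touch. Continue.

Emit:
{"method": "servo_tool", "body": {"plan": [[0,[0.15,0,0],[0,0,0]],[0,[0.15,0,0],[0,0,0]],[0,[0.15,0,0],[0,0,0]],[0,[0.15,0,0],[0,0,0]],[0,[0.15,0,0],[0,0,0]],[0,[0.15,0,0],[0,0,0]]]}}

```text
time_s: 5.8
tool_pos: [0.536, 0.0608, 0.044]
tool_rot: [179.8, 0.1, 29.4]
force: [-2.4, -1.0, 1.4]
grip_width: 0.0004
```

```bash
python3 fit.py 190 40 460 285 pics/f7.png
```

```text
n 98 free r [0.5692 0.079  0.0308]
t 5.85 tcp [0.5364 0.0611 0.0441] [179.8   0.   29.4] F [-0.4  0.9  0.7]
plinth [0.5735 0.0832 0.048 ] cave [0.5676 0.0784 0.029 ] d [0.0059 0.0047] 0.0075
cave in tool mm 35.7 0.2  d in tool mm 7.4 -1.2
```

Some of that apparent motion may be lean. I back off so the cave drops upright and the camera sits directly above it, then measure.

Emit:
{"method": "servo_tool", "body": {"plan": [[0,[-0.2,0,0],[0,0,0]],[0,[-0.5,0,0],[0,0,0]],[0,[-1.0,0,0],[0,0,0]],[0,[-1.0,0,0],[0,0,0]],[0,[-0.5,0,0],[0,0,0]],[0,[0,0,0],[0,0,0]],[0,[0,0,0],[0,0,0]],[0,[0,0,0],[0,0,0]]]}}

```text
time_s: 6.52
tool_pos: [0.5068, 0.0439, 0.0442]
tool_rot: [179.7, -0.2, 29.4]
force: [-0.3, -0.1, 0.2]
grip_width: 0.0009
```

```bash
python3 fit.py 190 40 460 285 pics/f8.png; python3 -c "
import cv2
from h import *
c=cam('wrist');i=c['image'][40:290,160:480];cv2.imwrite('pics/w3.png',cv2.resize(i,None,fx=2,fy=2))"
```

```text
n 28 free r [0.5689 0.0802 0.0293]
t 6.5667 tcp [0.507  0.044  0.0443] [179.7  -0.3  29.4] F [-0.8  0.2  0.6]
plinth [0.5756 0.0837 0.048 ] cave [0.5689 0.0805 0.029 ] d [0.0067 0.0032] 0.0074
cave in tool mm 71.8 -1.5  d in tool mm 7.4 0.5
```

View pics/w3.png

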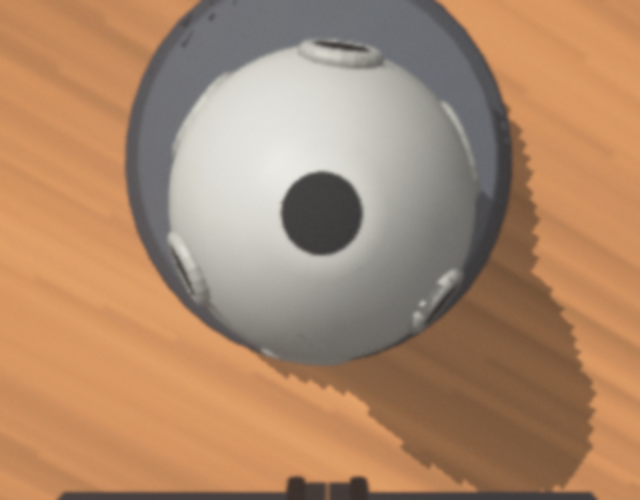

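```bash
python3 fit.py 190 2 460 265 pics/f8.png; python3 -c "
from h import *
c=cam('wrist');print(onz(c,320.5,146,.094),onz(c,321,141.8,.056))"
```

```text
n 28 free r [0.5686 0.0803 0.0292]
t 6.6667 tcp [0.5072 0.0444 0.0442] [179.7  -0.3  29.4] F [0.1 0.1 0.4]
plinth [0.574  0.0834 0.048 ] cave [0.5686 0.0805 0.029 ] d [0.0054 0.0029] 0.0061
cave in tool mm 71.2 -1.3  d in tool mm 6.1 0.1
[0.56789765 0.07907847 0.094     ] [0.56883395 0.07949731 0.056     ]
```

Upright and measured from overhead, 6.1 mm remains, still along the tool's x. From the last push, the TCP should stop about 40 mm ahead of where it is now.

Emit:
{"method": "servo_tool", "body": {"plan": [[0,[1.0,-0.15,0],[0,0,0]],[0,[1.0,0,0],[0,0,0]],[0,[0.6,0,0],[0,0,0]],[0,[0,0,0],[0,0,0]],[0,[0,0,0],[0,0,0]]]}}

```text
time_s: 7.13
tool_pos: [0.5329, 0.0616, 0.0443]
tool_rot: [179.8, -0.4, 29.5]
force: [-1.3, -0.9, -0.8]
grip_width: 0.0004
```

Emit:
{"method": "servo_tool", "body": {"plan": [[0,[0.15,0.05,0],[0,0,0]],[0,[0.15,0,0],[0,0,0]],[0,[0.15,0,0],[0,0,0]],[0,[0.15,0,0],[0,0,0]],[0,[0.15,0,0],[0,0,0]],[0,[0.15,0,0],[0,0,0]],[0,[0,0,0],[0,0,0]]]}}

```text
time_s: 7.72
tool_pos: [0.5395, 0.0639, 0.0436]
tool_rot: [179.8, -0.0, 29.4]
force: [-0.3, 0.3, -0.1]
grip_width: 0.0005
```

Emit:
{"method": "servo_tool", "body": {"plan": [[0,[-0.2,0,0],[0,0,0]],[0,[-0.5,0,0],[0,0,0]],[0,[-1.0,0,0],[0,0,0]],[0,[-1.0,0,0],[0,0,0]],[0,[-0.6,0,0],[0,0,0]],[0,[0,0,0],[0,0,0]],[0,[0,0,0],[0,0,0]],[0,[0,0,0],[0,0,0]]]}}

```text
time_s: 8.38
tool_pos: [0.5078, 0.0464, 0.0436]
tool_rot: [179.8, -0.2, 29.4]
force: [0.8, 0.3, 0.2]
grip_width: 0.0003
```

```bash
python3 fit.py 190 2 460 265 pics/f9.png; python3 -c "
from h import *
c=cam('wrist');i=c['image'][0:270,160:480];cv2.imwrite('pics/w4.png',cv2.resize(i,None,fx=2,fy=2))"
```

```text
n 28 free r [0.573  0.0832 0.0289]
t 8.4333 tcp [0.508  0.0465 0.0436] [179.8  -0.2  29.4] F [0.1 0.5 0.6]
plinth [0.574  0.0834 0.048 ] cave [0.573  0.0831 0.029 ] d [0.0011 0.0003] 0.0011
cave in tool mm 74.6 0.0  d in tool mm 1.1 0.3
```

View pics/w4.png

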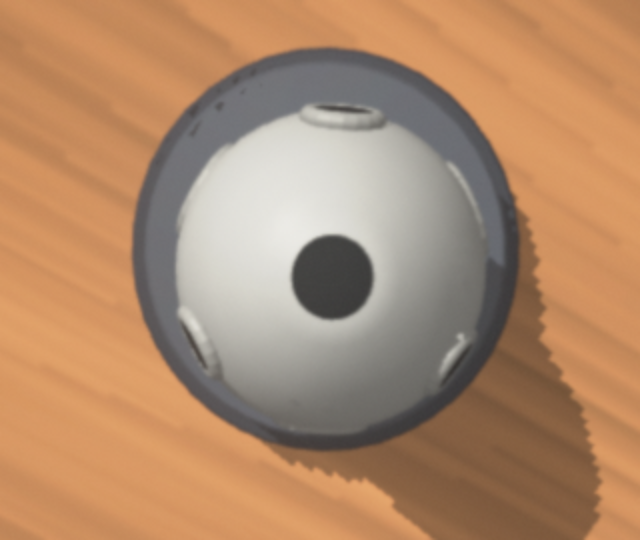

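The overhead view shows the cave well inside the plinth rim: plinth centre at crop (326,248), cave at (332,270), hole at (332,277). The fit puts it 1.1 mm off centre. I retreat upwards and cross-check from another height.

Emit:
{"method": "servo_tool", "body": {"plan": [[0,[0,0,-2.0],[0,0,0]],[0,[0,0,-3.5],[0,0,0]],[0,[0,0,-3.5],[0,0,0]],[0,[0,0,-3.5],[0,0,0]],[0,[0,0,-3.0],[0,0,0]],[0,[0,0,0],[0,0,0]],[0,[0,0,0],[0,0,0]],[0,[0,0,0],[0,0,0]]]}}

```text
time_s: 9.15
tool_pos: [0.5082, 0.0494, 0.2049]
tool_rot: [180.0, -0.2, 29.7]
force: [-0.1, -1.4, -1.1]
grip_width: 0.0002
```

```bash
python3 - <<'E'
from fit import *
report((250,60,400,220),"pics/f10.png")
c=cam("wrist"); u,v=map(int,proj(c,(.573,.083,.094))); g=cv2.cvtColor(c["image"],cv2.COLOR_BGR2GRAY)[v-14:v+14,u-14:u+14]
k=biggest((g<110).astype(np.uint8)); (a,b),r=cv2.minEnclosingCircle(k); print("hole",a,b,r,onz(c,a+u-14,b+v-14,.094).round(4))
E
```

```text
n 15 free r [0.574  0.0832 0.0286]
t 9.2 tcp [0.5078 0.0494 0.2042] [-180.    -0.2   29.7] F [-0.6  0.3 -0.3]
plinth [0.5728 0.0833 0.048 ] cave [0.574  0.0828 0.029 ] d [-0.0012  0.0005] 0.0013
cave in tool mm 74.1 3.7  d in tool mm -0.8 -1.0
hole 16.380952835083008 18.150793075561523 8.014546394348145 [0.5712 0.0808 0.094 ]
```

```bash
python3 -c "
from cell import env
print(env.sign_off())"
```

```text
the job is handed in; nothing more can be done
None
```

The small cave now stands upright about 1 mm from the middle of its plinth. I slid it there with two slow pushes of the shut fingertips at or just below belly height, about 19 mm in all. Then I backed the fingers off, lifted clear and handed the job in at about 9.3 s.

**Last checks:**
- **Centring:** the cave-to-plinth offset measured 1.1 mm from close overhead and 1.3 mm from higher up, in slightly different directions.
- **Top hole:** it put the cave's axis about 3 mm from the plinth centre, at (0.571, 0.081) against (0.573, 0.083). That disagrees a little with the outline fits, but is within calibration error and the 6 mm limit.
- **Plinth:** it stayed at (0.573, 0.083) within measuring error.
- **Bystanders:** the fingers came nowhere near them by my position estimates. I did not measure them again at the end.

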